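# Slide the racked balls up to the spot

## Robot

A 7-joint arm with a two-finger parallel gripper is mounted at the origin on the work surface. World frame = base frame: x ahead of the robot, y to its left, z up, the work surface at z = 0. Lengths are in m, angles in rad, forces in N, time in s.
With the tool pointing down it reaches from about 0.425 to 0.875 m from the base axis. Payload 4.7 kg.
Tool frame: the origin (TCP) lies between the finger pads; the fingertips stand 14 mm ahead of it and the grasp point (between the pads) lies 5 mm behind it; z points along the fingers, y is the line along which they close (so a half turn about z gives the same grasp; the last joint's range is limited). The gripper opens to 87 mm and grips with 3 to 60 N. Pads are 19 mm wide; open, the fingers measure 117 mm over their backs; the gripper's body (75 mm by 190 mm) begins 51 mm behind the grasp point.
Start: joints at [1.162, 0.321, -0.07, 1.45, 0.023, 1.371, -0.057], TCP at [0.267, -0.593, 0.237] pointing down, gripper open.
Joint ranges: [-2.86, 2.86], [-0.3, 2.09], [-1.38, 1.24], [0.06, 2.45], [-1.56, 4.7], [0.09, 2.05], [-2.69, 2.69]. Speed limits (rad/s): [2.57, 2.57, 3.14, 3.14, 3.14, 3.14, 3.14].

## Interface

Orientations are given as a rotation vector (axis times angle).
In Python, from bench import ctrl gives the robot as it stands.
- The arm moves only by the tool step_arm, never from a script. Its argument "commands" is a list of rows, each an object with "travel": the shift along the tool's x, y, z in m, a list of three; "turn": the turn, a rotation vector about the tool's x, y, z in degrees, a list of three. A call has 1 to 5 rows; each row is the pose to reach, as a shift and turn from the pose commanded when the call began, along the tool's axes at that moment; what a row does not reach only later rows make up. A row lasts 1/10 s, in which the tool goes at most 50 mm and 8.59 degrees, less where a joint would pass 70% of its speed; a pose out of reach is approached as far as the arm can. A call with a gripper value outside its range is refused whole. "gripper" is the opening, from 0 (shut) to 1 (fully open), set as the call begins (left out, the last holds). The fingers move at their own pace and stop on an object; "force" is the grip in N (left out, the last holds). Time passes only in rows, so rows that repeat a pose let the fingers close. It gives the time, the measured TCP pose, the force, the opening and the grip force at its end, in the units of the state.
- ctrl.get_state(): the state, without advancing time (a new reading comes with each control period).
- ctrl.get_image(name): name is "scene" or "side" or "wrist"; returns the picture (480x640x3 uint8, red, green, blue); there is no depth.
- ctrl.camera_model(name): a dict with "fx", "fy", "cx", "cy" (pixels), "R" (3x3) and "t" (3): a world point X has camera coordinates R X + t; the wrist camera has in their place "T_tool_cam" (4x4, takes a point from camera to tool coordinates, whose origin is the TCP and whose axes are the flange's). Camera axes: x right, y down, z forward; pixel columns grow to the right and rows downward; lengths in m; the calibration is good to about 2 mm. A picture is of the moment at which its call begins: read the wrist's pose just before it. camera_model takes no time and is no camera call.
- ctrl.close_job(): hands the job in; it is judged then, once.
The state is a dict: "time": time; "joint_positions": joint angles; "qd": joint speeds; "joint_torque": joint torques, N m; "position": TCP position; "tool_rot": TCP orientation; "ft_force": force on the tool from outside, world axes, zero at the start; "torque": the same for the moment, N m; "grip_width": opening from 0.0 (shut) to 1.0 (fully open); "grip_force": force on a finger pad.
Only numpy, scipy, OpenCV 4.12 (cv2) and the standard library are available. Lean on these libraries where they do the work, as an engineer would, in place of code of your own. Each camera call takes 0.05 s, during which the arm holds its last target. There are 200 camera calls.

## Task

Rack up for a break: with the fingers against the outside of the wooden triangle, gently push it along the cloth, balls and all, until the lead ball (the one in the corner pointing away from the robot) sits on the round spot and the triangle points straight along the long line. Push only the wood: do not touch the balls, do not lift or tip the triangle, and leave the cue ball, the chalk and the brush where they are. Take the hand away at the end.

Things in the scene. Friction and masses are not known exactly. Their poses are not given: they have to be found in the camera images.
- rack: Loose bottomless wooden triangle round six balls, 44 mm high, 0.35 kg. Origin on the cloth under its centre; own +x points to the lead corner (starts within 0.3 rad of world +x). Three straight bars 10 mm thick, 180 mm long: outer faces 72.5 mm from the origin, facing own 180 deg (back bar, robot side), +60 and -60 deg from +x. Blunt corners 115 mm from origin. A few N slide it; it stays put
- lead_ball_center (a point): Centre of the lead ball (57 mm ball, 0.16 kg), in the rack's far corner, 66 mm from the rack's origin along the rack's +x; 28.6 mm above the cloth
- spot (a point): Pale 24 mm round spot marked flat on the cloth, origin at its centre. Two thin pale lines cross at it: the long line (400 mm: 180 mm on the robot side, 220 mm beyond) along its own x, which points away from the robot within 0.15 rad of world +x, and the cross line (360 mm) along its own y
- cue_ball: White ball of 57 mm lying loose on the cloth to one side; its origin, a point on its surface, touches the cloth at the start. Leave it
- chalk: Small cube of cue chalk, 22 x 22 x 22 mm, origin under its centre. Leave it
- brush: Wooden table brush, 210 x 45 x 47 mm, bristles down, long axis its own x, origin under its centre. Leave it
- ball1_center (a point): Centre of the ball behind the lead ball, left (57 mm ball)
- ball2_center (a point): Centre of the ball behind the lead ball, right (57 mm ball)
- ball3_center (a point): Centre of the left ball of the back row (57 mm ball)
- ball4_center (a point): Centre of the middle ball of the back row (57 mm ball)
- ball5_center (a point): Centre of the right ball of the back row (57 mm ball)
Not all that is in view belongs to the job. Of the things that look like the part that bears ball5_center, the largest one is meant.

How it is judged:
By the outcome, as a careful person would: the job done as asked, in the order asked, and still so for the second after the job is handed in, with the robot touching nothing.
It also fails if it takes over 64 s, if anything falls off the work surface, if the arm or the gripper's body presses on something with over 40 N, if the wrist force passes 120 N, or if a joint passes its speed limit or range.

## Working session

There is one attempt and no reset: what is moved stays moved. The work goes in short steps, Python scripts to look and compute and a tool call to move; the robot and the scene stay as the last step left them, time stands still between calls to the robot, and variables do not carry over. Pictures are saved under pics/ and viewed, at most 10 in all, crops included, and the job is handed in when it is done.

Besides the shell and the picture viewer there is one more tool, called after "Call:" in YAML: its name, and indented under it one key for each argument. step_arm: Moves the arm, as the interface text tells. Its arguments: {"type":"object","properties":{"commands":{"type":"array"},"gripper":{"type":"number"},"force":{"type":"number"}},"required":["commands"]}

```bash
mkdir -p pics; ls; python3 - <<'E'
from bench import ctrl
import cv2, json
for n in ["scene","side"]:
    im=ctrl.get_image(n); cv2.imwrite(f"pics/{n}0.png",im[:,:,::-1])
    print(n,{k:(v.tolist() if hasattr(v,'tolist') else v) for k,v in ctrl.camera_model(n).items()})
s=ctrl.get_state();print(s["time"],s["position"],s["tool_rot"])
print(ctrl.camera_model("wrist"))
E
```

```text
pics
scene {'fx': 554.4168241016582, 'fy': 554.4168241016582, 'cx': 327.828076050086, 'cy': 236.878039284994, 'R': [[0.48087979822830396, 0.8766979093162574, -0.012465771392444858], [0.4514086270084746, -0.2597417307035726, -0.8536770377569239], [-0.7516547552688196, 0.4048888849198208, -0.5206535505978566]], 't': [-0.276932698151028, -0.19811786471172715, 1.4550531593449836]}
side {'fx': 459.6461960018935, 'fy': 459.6461960018935, 'cx': 316.6620703441219, 'cy': 242.31744444622507, 'R': [[-0.8561446189318362, -0.5165652025203834, 0.013295977554727764], [-0.35661750366092376, 0.5720384418535287, -0.7386446893631864], [0.37395233326817406, -0.6371282544251685, -0.6739638268159696]], 't': [0.490116846911518, 0.2291673306534074, 0.702192075506998]}
0.1 [ 0.26645618 -0.592349    0.23555884] [-3.06999041e+00 -6.58857476e-01  6.88464691e-04]
{'fx': 344.3963872754279, 'fy': 344.3963872754279, 'cx': 321.78404459174595, 'cy': 232.08494467447798, 'T_tool_cam': array([[ 1.96597936e-04, -9.62442612e-01, -2.71485137e-01,
         7.38524294e-02],
       [ 9.99999894e-01,  7.61517089e-05,  4.54191591e-04,
         1.20025592e-03],
       [-4.16459284e-04, -2.71485197e-01,  9.62442525e-01,
        -1.48148090e-01],
       [ 0.00000000e+00,  0.00000000e+00,  0.00000000e+00,
         1.00000000e+00]])}
```

View pics/scene0.png

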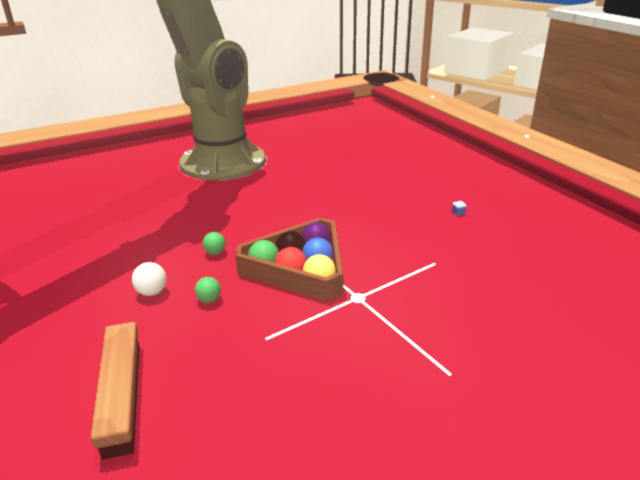

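View pics/side0.png

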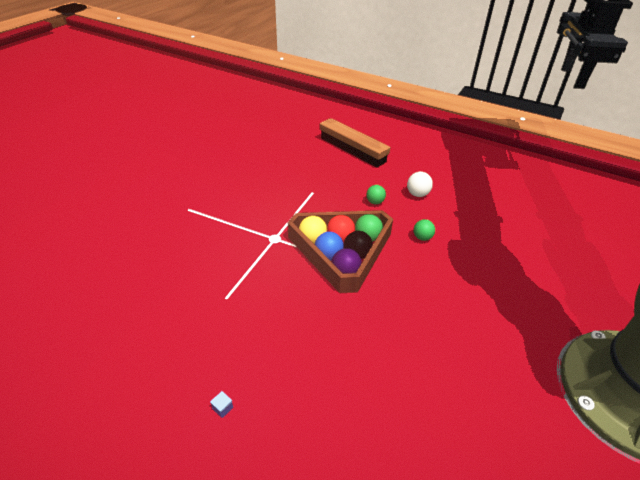

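The rack holds yellow (lead), red/blue, and green/black/purple. In the scene view it spans (237..343, 220..298), with the spot at (358,298). In the side view the spot is at (275,239) and the lead ball at (313,229).

ball5 candidates are the green balls in the scene view: (264,252) in the rack, and loose smaller ones at (214,243) and (208,289). I choose the largest, the one in the rack. The next crop checks this.

```bash
python3 - <<'E'
import cv2, numpy as np
a=cv2.imread("pics/scene0.png")[205:345,190:390]; b=cv2.imread("pics/side0.png")[180:305,260:460]
a=cv2.resize(a,None,fx=4,fy=4,interpolation=cv2.INTER_CUBIC)[:, :800]
b=cv2.resize(b,None,fx=4,fy=4,interpolation=cv2.INTER_CUBIC)
cv2.imwrite("pics/ca.png",a);cv2.imwrite("pics/cb.png",b)
E
```

```text
(no output)
```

View pics/ca.png

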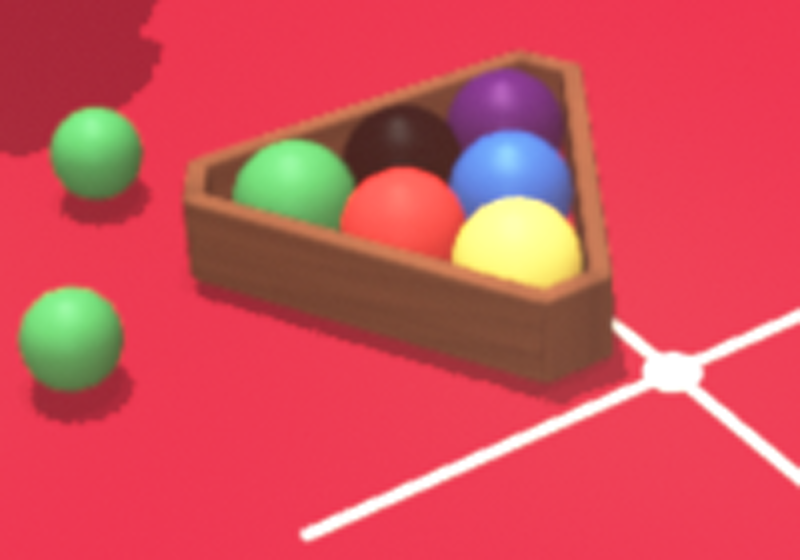

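View pics/cb.png

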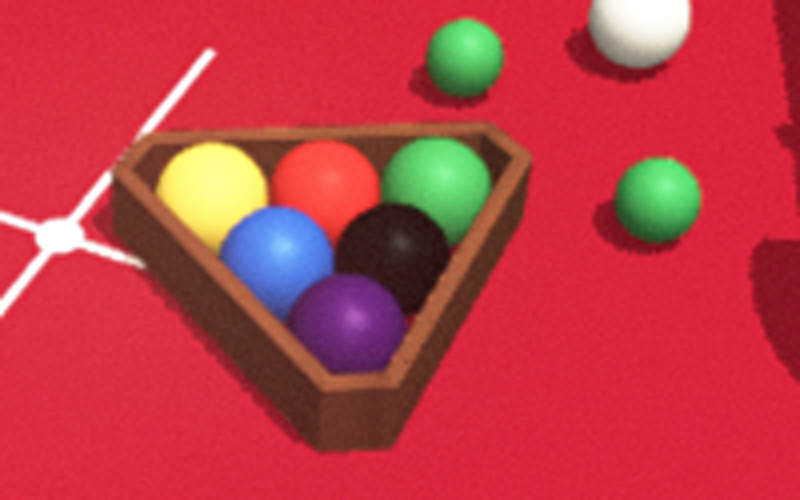

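The rack's six outer top vertices and the spot lines are readable in both crops, and the ball5 pick holds (the rack green is the largest). Next I fit the poses.

```bash
cat > h.py <<'E'
import numpy as np
from scipy.optimize import least_squares
from scipy.spatial.transform import Rotation as Ro
from bench import ctrl
CM={n:{k:np.array(v) for k,v in ctrl.camera_model(n).items()} for n in("scene","side")}
def proj(n,X):
    c=CM[n]; p=np.atleast_2d(X)@c["R"].T+c["t"]
    return np.c_[c["fx"]*p[:,0]/p[:,2]+c["cx"],c["fy"]*p[:,1]/p[:,2]+c["cy"]]
def plane(n,uv,z):
    c=CM[n]; d=c["R"].T@np.array([(uv[0]-c["cx"])/c["fx"],(uv[1]-c["cy"])/c["fy"],1]); o=-c["R"].T@c["t"]
    return o+d*(z-o[2])/d[2]
# outer top vertices: lead -y, lead +y, left leadside, left back, right back, right leadside
def verts(p,z=.044):
    V=[]
    for a in (0,120,240):
        a=np.radians(a); u=np.array([np.cos(a),np.sin(a)]); w=np.array([-u[1],u[0]])
        V+= [.115*u-.0173*w,.115*u+.0173*w]
    c,s=np.cos(p[2]),np.sin(p[2]); V=np.array(V)@np.array([[c,s],[-s,c]])+p[:2]
    return np.c_[V,np.full(6,z)]
def fitrack(obs,p0=(.6,0,0)):
    f=lambda p:np.concatenate([(proj(n,verts(p))-o).ravel() for n,o in obs.items()])
    r=least_squares(f,p0,loss="soft_l1"); return r.x,f(r.x)
E
python3 - <<'E'
from h import *
cv=lambda a,o:(np.array(a)+.5)/4-.5+np.array(o)
obs={"scene":cv([(548,301),(610,278),(578,66),(520,52),(190,165),(187,200)],(190,205)),
"side":cv([(150,135),(113,172),(320,390),(395,385),(530,157),(490,125)],(260,180))}
p,r=fitrack(obs);print("rack",p.round(4),r.round(1))
for n in obs: print(n,fitrack({n:obs[n]})[0].round(4))
L={"scene":[(358,298),(450,374),(436,264),(267,338)],"side":[(275,239),(189,210),(227,298),(313,193)]}
for n in L:
    q=[plane(n,u,0)[:2] for u in L[n]]
    print(n,np.round(q,4),"ang",np.arctan2(*(q[1]-q[0])[::-1]),np.arctan2(*(q[2]-q[3])[::-1])-np.pi/2)
for n,u in {"scene":[(459,209),(150,279),(214,243),(208,290)],"side":[(222,404),(420,184),(425,230),(376,194)]}.items(): print(n,[plane(n,x,.02)[:2].round(3) for x in u])
for n,b in {"scene":[(103,325),(137,325),(96,440),(131,440)],"side":[(322,123),(387,155)]}.items(): print([plane(n,x,.047)[:2].round(3) for x in b])
c,s=np.cos(p[2]),np.sin(p[2]);l=p[:2]+.066*np.array([c,s]); print("lead",l)
for n in obs: print(n,proj(n,[*l,.0286]))
E
```

```text
rack [ 0.5378 -0.0379  0.0844] [-0.6 -0.1  1.  -1.2  1.1 -1.2 -0.  -1.3 -0.4 -2.  -1.2 -0.5 -2.6 -1.4
 -1.5 -1.1 -0.3 -0.2  0.4  0.3  0.8 -0.7 -0.2 -1.6]
scene [ 0.5407 -0.0392  0.0877]
side [ 0.5363 -0.0368  0.0798]
scene [[ 0.674   0.0052]
 [ 0.891   0.0273]
 [ 0.6579  0.1855]
 [ 0.6905 -0.1713]] ang 0.10181845891922037 0.09115417883558163
side [[ 0.6699  0.0051]
 [ 0.886   0.0268]
 [ 0.652   0.1817]
 [ 0.6868 -0.173 ]] ang 0.10036828401723209 0.09776885302517746
scene [array([0.54 , 0.337]), array([ 0.469, -0.297]), array([ 0.411, -0.16 ]), array([ 0.551, -0.218])]
side [array([0.518, 0.353]), array([ 0.481, -0.312]), array([ 0.411, -0.163]), array([ 0.55 , -0.222])]
[array([ 0.594, -0.391]), array([ 0.619, -0.347]), array([ 0.805, -0.435]), array([ 0.825, -0.399])]
[array([ 0.797, -0.398]), array([ 0.583, -0.344])]
lead [ 0.6035702  -0.03236529]
scene [[319.04570473 270.10174156]]
side [[311.94934594 229.59724891]]
```

Measured poses:

| Item | x (m) | y (m) | Angle (rad) |
|---|---|---|---|
| Spot | 0.672 | 0.005 | 0.098 |
| Rack | 0.538 | -0.038 | 0.084 |

Plan: push forward about 89 mm from the back bar with both open fingertips. Then push the right face about 34 mm along its normal.

Call:
step_arm:
  commands:
    - {"travel": [0.03, -0.034, 0], "turn": [0, 0, 3.7]}
    - {"travel": [0.06, -0.068, 0], "turn": [0, 0, 7.4]}
    - {"travel": [0.09, -0.102, 0], "turn": [0, 0, 11.1]}
    - {"travel": [0.12, -0.136, 0], "turn": [0, 0, 14.8]}
    - {"travel": [0.15, -0.17, 0], "turn": [0, 0, 18.6]}
  gripper: 1

```text
time: 0.6
position: [0.3339, -0.3742, 0.2361]
tool_rot: [-3.138, -0.15, 0.001]
ft_force: [1.2, -1.3, -0.2]
grip_width: 1.0
grip_force: 0.0
```

```bash
cat >> h.py <<'E'
def go(x,y,z,yaw):
    s=ctrl.get_state(); R=Ro.from_rotvec(s["tool_rot"]); M=R.as_matrix()
    G=Ro.from_matrix(np.array([[np.cos(yaw),np.sin(yaw),0],[np.sin(yaw),-np.cos(yaw),0],[0,0,-1]]))
    print("t",round(s["time"],2),"pos",np.round(s["position"],4),"yaw",round(np.arctan2(M[1,0],M[0,0]),4),"F",np.round(s["ft_force"],1))
    print(" travel",(M.T@(np.array([x,y,z])-s["position"])).round(4),"turn",np.degrees((R.inv()*G).as_rotvec()).round(2))
E
python3 -c "
from h import *
go(.431,-.047,.2,.098)"
```

```text
t 0.6 pos [ 0.3339 -0.3742  0.2361] yaw 0.0954 F [ 1.2 -1.3 -0.2]
 travel [ 0.1279 -0.3164  0.0362] turn [-0.02  0.02 -0.15]
```

Call:
step_arm:
  commands:
    - {"travel": [0.016, -0.04, 0], "turn": [0, 0, 0]}
    - {"travel": [0.032, -0.08, 0.01], "turn": [0, 0, 0]}
    - {"travel": [0.048, -0.12, 0.015], "turn": [0, 0, 0]}
    - {"travel": [0.064, -0.16, 0.02], "turn": [0, 0, 0]}
    - {"travel": [0.08, -0.2, 0.025], "turn": [0, 0, 0]}

```text
time: 1.1
position: [0.3936, -0.1675, 0.2111]
tool_rot: [3.138, 0.154, -0.0]
ft_force: [1.3, -0.7, -0.4]
grip_width: 1.003
grip_force: 0.0
```

Call:
step_arm:
  commands:
    - {"travel": [0.016, -0.04, 0], "turn": [0, 0, 0]}
    - {"travel": [0.032, -0.08, 0.006], "turn": [0, 0, 0]}
    - {"travel": [0.046, -0.114, 0.01], "turn": [0, 0, 0]}
    - {"travel": [0.046, -0.114, 0.01], "turn": [0, 0, 0]}

```text
time: 1.5
position: [0.4288, -0.0459, 0.2011]
tool_rot: [-3.136, -0.168, 0.0]
ft_force: [-0.0, 0.4, 0.5]
grip_width: 1.003
grip_force: 0.0
```

```bash
python3 -c "
from h import *
go(.431,-.047,.022,.098)
import cv2
cv2.imwrite('pics/w1.png',ctrl.get_image('wrist')[:,:,::-1])
"
```

```text
t 1.5 pos [ 0.4288 -0.0459  0.2011] yaw 0.107 F [-0.   0.4  0.5]
 travel [0.0021 0.0016 0.1791] turn [-0.09  0.01  0.52]
```

View pics/w1.png

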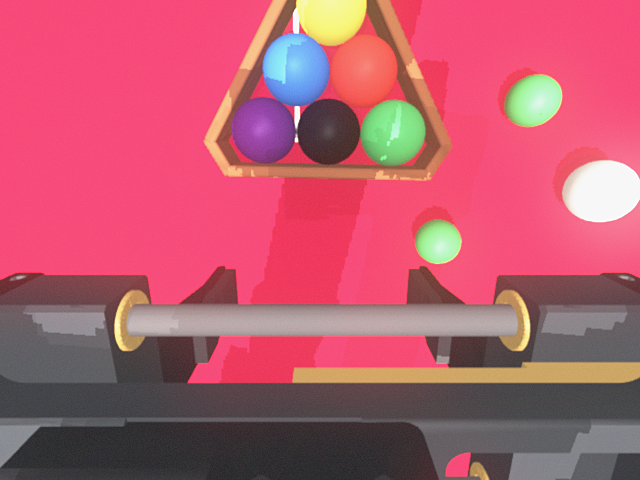

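The wrist picture shows the rack ahead, with its back bar at row ~172. The fingers are centred behind it, and the small green ball (438,241) is clear to the right of the fingers. Descending now.

Call:
step_arm:
  commands:
    - {"travel": [0.001, 0.001, 0.04], "turn": [0, 0, 0.5]}
    - {"travel": [0.002, 0.002, 0.08], "turn": [0, 0, 0.5]}
    - {"travel": [0.002, 0.002, 0.12], "turn": [0, 0, 0.5]}
    - {"travel": [0.002, 0.002, 0.155], "turn": [0, 0, 0.5]}
    - {"travel": [0.002, 0.002, 0.178], "turn": [0, 0, 0.5]}

```text
time: 2.05
position: [0.4283, -0.0546, 0.0209]
tool_rot: [-3.138, -0.137, 0.006]
ft_force: [1.0, -0.8, 0.5]
grip_width: 0.999
grip_force: 0.0
```

Call:
step_arm:
  commands:
    - {"travel": [0.002, 0, 0], "turn": [0, 0, 0]}
    - {"travel": [0.004, 0, 0], "turn": [0, 0, 0]}
    - {"travel": [0.006, 0, 0], "turn": [0, 0, 0]}

```text
time: 2.35
position: [0.438, -0.0535, 0.025]
tool_rot: [3.137, 0.139, 0.004]
ft_force: [0.8, 0.1, 0.4]
grip_width: 0.999
grip_force: 0.0
```

```bash
python3 -c "
from h import *
# target of forward push: rack origin forward coordinate: final + .017, TCP ~ .0825 behind
go(.5414,-.036,.022,.098)"
```

```text
t 2.35 pos [ 0.438  -0.0535  0.025 ] yaw 0.0884 F [0.8 0.1 0.4]
 travel [ 0.1045 -0.0083  0.0033] turn [ 0.07 -0.15 -0.55]
```

Call:
step_arm:
  commands:
    - {"travel": [0.001, -0.003, 0.0], "turn": [0, 0, -0.5]}
    - {"travel": [0.002, -0.006, 0.0], "turn": [0, 0, -0.5]}
    - {"travel": [0.003, -0.008, 0.0], "turn": [0, 0, -0.5]}
    - {"travel": [0.005, -0.008, 0], "turn": [0, 0, -0.5]}
    - {"travel": [0.007, -0.008, 0], "turn": [0, 0, -0.5]}

```text
time: 2.85
position: [0.443, -0.044, 0.0237]
tool_rot: [3.137, 0.155, 0.0]
ft_force: [0.1, 0.2, -0.6]
grip_width: 1.002
grip_force: 0.0
```

Call:
step_arm:
  commands:
    - {"travel": [0.003, 0, 0], "turn": [0, 0, 0]}
    - {"travel": [0.006, 0, 0], "turn": [0, 0, 0]}
    - {"travel": [0.009, 0, 0], "turn": [0, 0, 0]}
    - {"travel": [0.012, 0, 0], "turn": [0, 0, 0]}
    - {"travel": [0.015, 0, 0], "turn": [0, 0, 0]}

```text
time: 3.35
position: [0.4562, -0.043, 0.0232]
tool_rot: [3.137, 0.153, -0.006]
ft_force: [-6.6, -1.3, 5.1]
grip_width: 1.002
grip_force: 3.3
```

Call:
step_arm:
  commands:
    - {"travel": [0.003, 0, 0], "turn": [0, 0, 0]}
    - {"travel": [0.006, 0, 0], "turn": [0, 0, 0]}
    - {"travel": [0.009, 0, 0], "turn": [0, 0, 0]}
    - {"travel": [0.012, 0, 0], "turn": [0, 0, 0]}
    - {"travel": [0.015, 0, 0], "turn": [0, 0, 0]}

```text
time: 3.85
position: [0.4698, -0.0415, 0.0228]
tool_rot: [3.137, 0.153, -0.01]
ft_force: [-7.4, -0.7, 5.8]
grip_width: 1.002
grip_force: 3.8
```

```bash
python3 -c "
from h import *
go(.5414,-.036,.022,.098)"
```

```text
t 3.85 pos [ 0.4698 -0.0415  0.0228] yaw 0.0978 F [-7.4 -0.7  5.8]
 travel [0.0718 0.0015 0.0004] turn [ 0.01  0.38 -0.01]
```

Call:
step_arm:
  commands:
    - {"travel": [0.003, 0, 0], "turn": [0, 0, 0]}
    - {"travel": [0.006, 0, 0], "turn": [0, 0, 0]}
    - {"travel": [0.009, 0, 0], "turn": [0, 0, 0]}
    - {"travel": [0.012, 0, 0], "turn": [0, 0, 0]}
    - {"travel": [0.015, 0, 0], "turn": [0, 0, 0]}

```text
time: 4.35
position: [0.4847, -0.0401, 0.0228]
tool_rot: [3.137, 0.153, -0.011]
ft_force: [-6.9, -1.4, 5.0]
grip_width: 0.996
grip_force: 3.9
```

Call:
step_arm:
  commands:
    - {"travel": [0.003, 0, 0], "turn": [0, 0, 0]}
    - {"travel": [0.006, 0, 0], "turn": [0, 0, 0]}
    - {"travel": [0.009, 0, 0], "turn": [0, 0, 0]}
    - {"travel": [0.012, 0, 0], "turn": [0, 0, 0]}
    - {"travel": [0.015, 0, 0], "turn": [0, 0, 0]}

```text
time: 4.85
position: [0.4996, -0.0386, 0.0228]
tool_rot: [3.137, 0.153, -0.011]
ft_force: [-8.5, 0.0, 5.7]
grip_width: 1.002
grip_force: 3.9
```

Call:
step_arm:
  commands:
    - {"travel": [0.003, 0, 0], "turn": [0, 0, 0]}
    - {"travel": [0.006, 0, 0], "turn": [0, 0, 0]}
    - {"travel": [0.009, 0, 0], "turn": [0, 0, 0]}
    - {"travel": [0.012, 0, 0], "turn": [0, 0, 0]}
    - {"travel": [0.015, 0, 0], "turn": [0, 0, 0]}

```text
time: 5.35
position: [0.5146, -0.0371, 0.0228]
tool_rot: [3.137, 0.153, -0.011]
ft_force: [-8.6, -0.7, 6.1]
grip_width: 0.997
grip_force: 3.9
```

Call:
step_arm:
  commands:
    - {"travel": [0.003, 0, 0], "turn": [0, 0, 0]}
    - {"travel": [0.006, 0, 0], "turn": [0, 0, 0]}
    - {"travel": [0.009, 0, 0], "turn": [0, 0, 0]}
    - {"travel": [0.012, 0, 0], "turn": [0, 0, 0]}
    - {"travel": [0.015, 0, 0], "turn": [0, 0, 0]}

```text
time: 5.85
position: [0.5296, -0.0357, 0.0229]
tool_rot: [3.137, 0.153, -0.01]
ft_force: [-7.9, -0.5, 6.4]
grip_width: 0.996
grip_force: 3.9
```

```bash
python3 -c "
from h import *
go(.5414,-.036,.022,.098)"
```

```text
t 5.85 pos [ 0.5296 -0.0357  0.0229] yaw 0.0977 F [-7.9 -0.5  6.4]
 travel [0.0118 0.0015 0.0008] turn [ 0.02  0.38 -0.02]
```

Call:
step_arm:
  commands:
    - {"travel": [0.003, 0, 0], "turn": [0, 0, 0]}
    - {"travel": [0.006, 0, 0], "turn": [0, 0, 0]}
    - {"travel": [0.008, 0, 0], "turn": [0, 0, 0]}
    - {"travel": [0.01, 0, 0], "turn": [0, 0, 0]}
    - {"travel": [0.011, 0, 0], "turn": [0, 0, 0]}

```text
time: 6.35
position: [0.5424, -0.0343, 0.0229]
tool_rot: [-3.138, -0.154, 0.003]
ft_force: [-3.0, -0.2, -0.2]
grip_width: 1.0
grip_force: 1.3
```

Call:
step_arm:
  commands:
    - {"travel": [-0.003, 0, 0], "turn": [0, 0, 0]}
    - {"travel": [-0.012, 0, 0], "turn": [0, 0, 0]}
    - {"travel": [-0.025, 0, 0], "turn": [0, 0, 0]}
    - {"travel": [-0.03, 0, -0.03], "turn": [0, 0, 0]}
    - {"travel": [-0.03, 0, -0.07], "turn": [0, 0, 0]}

```text
time: 6.85
position: [0.5106, -0.0371, 0.0924]
tool_rot: [-3.137, -0.154, 0.007]
ft_force: [1.2, -0.6, 1.0]
grip_width: 1.001
grip_force: 0.0
```

Call:
step_arm:
  commands:
    - {"travel": [-0.02, 0, -0.045], "turn": [0, 0, 0]}
    - {"travel": [-0.04, 0, -0.08], "turn": [0, 0, 0]}
    - {"travel": [-0.05, 0, -0.12], "turn": [0, 0, 0]}
    - {"travel": [-0.05, 0, -0.12], "turn": [0, 0, 0]}

```text
time: 7.25
position: [0.4659, -0.0425, 0.2192]
tool_rot: [3.133, 0.153, 0.017]
ft_force: [-0.2, 1.0, -0.4]
grip_width: 1.003
grip_force: 0.0
```

```bash
python3 - <<'E'
import cv2
from h import *
go(.5,0,.2,.098)
s=ctrl.get_state(); im=ctrl.get_image('wrist')[:,:,::-1]; cv2.imwrite('pics/w2.png',im)
np.save('w2.npy',np.r_[s["position"],s["tool_rot"]])
for n in ("scene","side"): cv2.imwrite(f'pics/{n}2.png',ctrl.get_image(n)[:,:,::-1])
cv2.imwrite('pics/w2v.png',im)
a=cv2.imread("pics/scene2.png")[205:345,220:420]
b=cv2.imread("pics/side2.png")[180:300,220:400]
E
```

```text
t 7.25 pos [ 0.4659 -0.0425  0.2192] yaw 0.0975 F [-0.2  1.  -0.4]
 travel [ 0.0378 -0.0391  0.0194] turn [ 0.32 -0.59 -0.03]
```

View pics/w2.png

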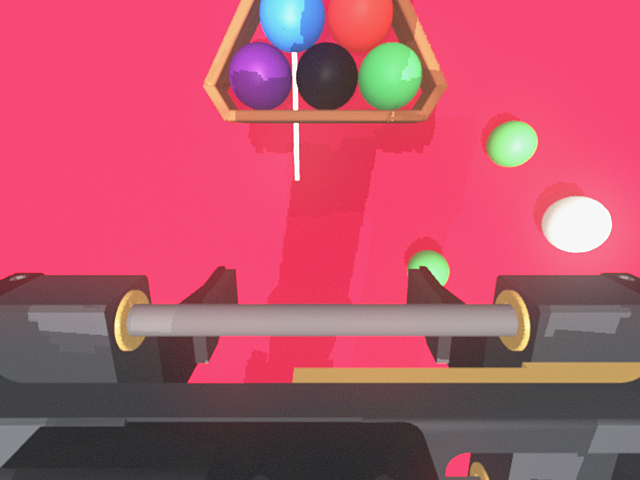

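Wrist view: the back bar's outer top edge runs from (231,121) to (433,121), and the long line lies at u≈297, vertical, ending at (297,180). So the bar is square to the line and the rack is offset to the right. Measuring the offset.

```bash
cat >> h.py <<'E'
W=ctrl.camera_model("wrist")
def wplane(pose,uv,z):
    T=np.array(W["T_tool_cam"]);R=Ro.from_rotvec(pose[3:]).as_matrix()
    d=R@T[:3,:3]@np.array([(uv[0]-W["cx"])/W["fx"],(uv[1]-W["cy"])/W["fy"],1]); o=R@T[:3,3]+pose[:3]
    return (o+d*(z-o[2])/d[2])[:2]
S=np.array([.672,.005]); A=.098; Rs=np.array([[np.cos(A),-np.sin(A)],[np.sin(A),np.cos(A)]])
insp=lambda p:((np.array(p)-S)@Rs)  # world -> spot frame
E
python3 - <<'E'
from h import *
p=np.load('w2.npy')
a,b=wplane(p,(231,121),.044),wplane(p,(433,121),.044)
l0,l1=wplane(p,(297,180),0),wplane(p,(295.5,125),0)
print(a,b,np.linalg.norm(a-b),"bar yaw",np.arctan2(*(a-b)[::-1])-np.pi/2,"line",l0,l1,np.arctan2(*(l1-l0)[::-1]))
e=(np.array([1,0])@Rs.T)
print("line end expected",S-.18*e, "in spot frame: end",insp(l0),"bar mid",insp((a+b)/2), "rack origin",insp((a+b)/2)+[.0725,0])
print("target origin", [-.066,0])
E
```

```text
[0.54593809 0.04462873] [ 0.56366302 -0.13571911] 0.18121676425213576 bar yaw 0.09796727607979472 line [ 0.49392402 -0.01593326] [ 0.5495012  -0.01000484] 0.10626810554830937
line end expected [ 0.49286367 -0.01261178] in spot frame: end [-0.17926972 -0.00340929] bar mid [-0.12158261 -0.0388355 ] rack origin [-0.04908261 -0.0388355 ]
target origin [-0.066, 0]
```

Call:
step_arm:
  commands:
    - {"travel": [0.042, 0.02, 0], "turn": [0, 0, -8]}
    - {"travel": [0.084, 0.04, 0], "turn": [0, 0, -16]}
    - {"travel": [0.126, 0.06, 0], "turn": [0, 0, -24]}
    - {"travel": [0.168, 0.08, 0], "turn": [0, 0, -32]}
    - {"travel": [0.214, 0.101, 0], "turn": [0, 0, -40]}

```text
time: 7.9
position: [0.687, -0.1217, 0.2107]
tool_rot: [-2.89, -1.226, 0.004]
ft_force: [0.2, 0.5, 1.5]
grip_width: 0.999
grip_force: 0.0
```

Call:
step_arm:
  commands:
    - {"travel": [0, 0, 0], "turn": [0, 0, -8]}
    - {"travel": [0, 0, 0], "turn": [0, 0, -16]}
    - {"travel": [0, 0, 0], "turn": [0, 0, -24]}
    - {"travel": [0, 0, 0], "turn": [0, 0, -32]}
    - {"travel": [0, 0, 0], "turn": [0, 0, -40]}

```text
time: 8.4
position: [0.6855, -0.1207, 0.2106]
tool_rot: [-2.295, -2.14, 0.002]
ft_force: [0.6, 0.4, 0.0]
grip_width: 0.997
grip_force: 0.0
```

Call:
step_arm:
  commands:
    - {"travel": [0, 0, 0], "turn": [0, 0, -8]}
    - {"travel": [0, 0, 0], "turn": [0, 0, -16]}
    - {"travel": [0, 0, 0], "turn": [0, 0, -24]}
    - {"travel": [0, 0, 0], "turn": [0, 0, -32]}
    - {"travel": [0, 0, 0], "turn": [0, 0, -40]}

```text
time: 8.9
position: [0.6855, -0.1207, 0.2109]
tool_rot: [-1.424, -2.796, -0.0]
ft_force: [0.0, 0.2, -0.0]
grip_width: 0.999
grip_force: 0.0
```

```bash
python3 - <<'E'
from h import *
import cv2
print("push end spot frame",insp([.541,-.0344]))
go(.6895,-.122,.022,A+2*np.pi/3)
E
```

```text
push end spot frame [-0.13422646 -0.02639349]
t 8.9 pos [ 0.6855 -0.1207  0.2109] yaw 2.1993 F [ 0.   0.2 -0. ]
 travel [-0.004   0.0028  0.1889] turn [-0.08 -0.18  0.4 ]
```

Call:
step_arm:
  commands:
    - {"travel": [-0.002, 0.003, 0.045], "turn": [0, 0, 0.2]}
    - {"travel": [-0.004, 0.003, 0.09], "turn": [0, 0, 0.4]}
    - {"travel": [-0.004, 0.003, 0.13], "turn": [0, 0, 0.4]}
    - {"travel": [-0.004, 0.003, 0.165], "turn": [0, 0, 0.4]}
    - {"travel": [-0.004, 0.003, 0.188], "turn": [0, 0, 0.4]}

```text
time: 9.4
position: [0.6878, -0.1219, 0.0196]
tool_rot: [-1.44, -2.784, 0.002]
ft_force: [0.4, -0.3, -0.6]
grip_width: 1.0
grip_force: 0.0
```

Call:
step_arm:
  commands:
    - {"travel": [0.002, 0, 0], "turn": [0, 0, 0]}
    - {"travel": [0.004, 0, 0], "turn": [0, 0, 0]}
    - {"travel": [0.006, 0, 0], "turn": [0, 0, 0]}
    - {"travel": [0.008, 0, 0], "turn": [0, 0, 0]}
    - {"travel": [0.01, 0, 0], "turn": [0, 0, 0]}

```text
time: 9.9
position: [0.6858, -0.1145, 0.027]
tool_rot: [1.444, 2.788, 0.001]
ft_force: [-0.5, -0.1, 0.7]
grip_width: 1.002
grip_force: 0.0
```

```bash
python3 - <<'E'
from h import *
n=np.array([np.cos(A-np.pi/3),np.sin(A-np.pi/3)])
e=S+Rs@np.array([-.0695,-.0034])+.085*n
print(e); go(*e,.022,A+2*np.pi/3)
E
```

```text
[ 0.65266467 -0.07428441]
t 9.9 pos [ 0.6858 -0.1145  0.027 ] yaw 2.1857 F [-0.5 -0.1  0.7]
 travel [ 0.0519 -0.0038  0.005 ] turn [ 0.08  0.1  -0.39]
```

Call:
step_arm:
  commands:
    - {"travel": [0.003, -0.001, 0.002], "turn": [0, 0, 0]}
    - {"travel": [0.006, -0.003, 0.003], "turn": [0, 0, 0]}
    - {"travel": [0.009, -0.003, 0.003], "turn": [0, 0, 0]}
    - {"travel": [0.012, -0.003, 0.003], "turn": [0, 0, 0]}
    - {"travel": [0.015, -0.003, 0.003], "turn": [0, 0, 0]}

```text
time: 10.4
position: [0.6737, -0.1039, 0.0226]
tool_rot: [1.445, 2.789, -0.0]
ft_force: [-0.2, 0.2, 1.3]
grip_width: 1.003
grip_force: 0.0
```

Call:
step_arm:
  commands:
    - {"travel": [0.003, 0, 0], "turn": [0, 0, 0]}
    - {"travel": [0.006, 0, 0], "turn": [0, 0, 0]}
    - {"travel": [0.009, 0, 0], "turn": [0, 0, 0]}
    - {"travel": [0.012, 0, 0], "turn": [0, 0, 0]}
    - {"travel": [0.015, 0, 0], "turn": [0, 0, 0]}

```text
time: 10.9
position: [0.6654, -0.0925, 0.0227]
tool_rot: [1.446, 2.788, -0.0]
ft_force: [1.4, -2.2, -0.5]
grip_width: 1.001
grip_force: 1.3
```

Call:
step_arm:
  commands:
    - {"travel": [0.003, 0, 0], "turn": [0, 0, 0]}
    - {"travel": [0.006, 0, 0], "turn": [0, 0, 0]}
    - {"travel": [0.009, 0, 0], "turn": [0, 0, 0]}
    - {"travel": [0.011, 0, 0], "turn": [0, 0, 0]}
    - {"travel": [0.013, 0, 0], "turn": [0, 0, 0]}

```text
time: 11.4
position: [0.6576, -0.0809, 0.0226]
tool_rot: [-1.445, -2.79, -0.0]
ft_force: [1.8, -2.5, 0.6]
grip_width: 1.0
grip_force: 1.6
```

```bash
python3 - <<'E'
from h import *
go(.65266,-.07428,.022,A+2*np.pi/3)
E
```

```text
t 11.4 pos [ 0.6576 -0.0809  0.0226] yaw 2.1859 F [ 1.8 -2.5  0.6]
 travel [ 0.0082 -0.0003  0.0006] turn [ 0.   -0.01 -0.37]
```

Call:
step_arm:
  commands:
    - {"travel": [0.002, 0, 0], "turn": [0, 0, -0.2]}
    - {"travel": [0.004, 0, 0], "turn": [0, 0, -0.4]}
    - {"travel": [0.006, 0, 0], "turn": [0, 0, -0.4]}
    - {"travel": [0.007, 0, 0], "turn": [0, 0, -0.4]}
    - {"travel": [0.008, 0, 0], "turn": [0, 0, -0.4]}

```text
time: 11.9
position: [0.653, -0.0746, 0.0226]
tool_rot: [-1.435, -2.795, 0.0]
ft_force: [1.8, -2.7, 0.7]
grip_width: 1.001
grip_force: 1.7
```

Call:
step_arm:
  commands:
    - {"travel": [-0.003, 0, 0], "turn": [0, 0, 0]}
    - {"travel": [-0.012, 0, 0], "turn": [0, 0, 0]}
    - {"travel": [-0.025, 0, 0], "turn": [0, 0, 0]}
    - {"travel": [-0.035, 0, -0.03], "turn": [0, 0, 0]}
    - {"travel": [-0.05, 0, -0.07], "turn": [0, 0, 0]}

```text
time: 12.4
position: [0.6807, -0.116, 0.0905]
tool_rot: [-1.432, -2.789, 0.002]
ft_force: [0.7, 0.0, 0.4]
grip_width: 1.0
grip_force: 0.0
```

Call:
step_arm:
  commands:
    - {"travel": [-0.02, 0, -0.04], "turn": [0, 0, 0]}
    - {"travel": [-0.04, 0, -0.08], "turn": [0, 0, 0]}
    - {"travel": [-0.06, 0, -0.12], "turn": [0, 0, 0]}
    - {"travel": [-0.08, 0, -0.16], "turn": [0, 0, 0]}
    - {"travel": [-0.08, 0, -0.16], "turn": [0, 0, 0]}

```text
time: 12.9
position: [0.7322, -0.1848, 0.2591]
tool_rot: [1.439, 2.781, 0.005]
ft_force: [0.4, -0.4, 0.3]
grip_width: 0.999
grip_force: 0.0
```

```bash
python3 - <<'E'
import cv2
from h import *
go(.5,0,.2,.098)
s=ctrl.get_state(); im=ctrl.get_image('wrist')[:,:,::-1]; cv2.imwrite('pics/w3.png',im)
np.save('w3.npy',np.r_[s["position"],s["tool_rot"]])
for n in ("scene","side"): cv2.imwrite(f'pics/{n}3.png',ctrl.get_image(n)[:,:,::-1])
E
```

```text
t 12.9 pos [ 0.7322 -0.1848  0.2591] yaw 2.1865 F [ 0.4 -0.4  0.3]
 travel [ 0.2854 -0.0833  0.0563] turn [  0.71  -0.17 119.67]
```

View pics/w3.png

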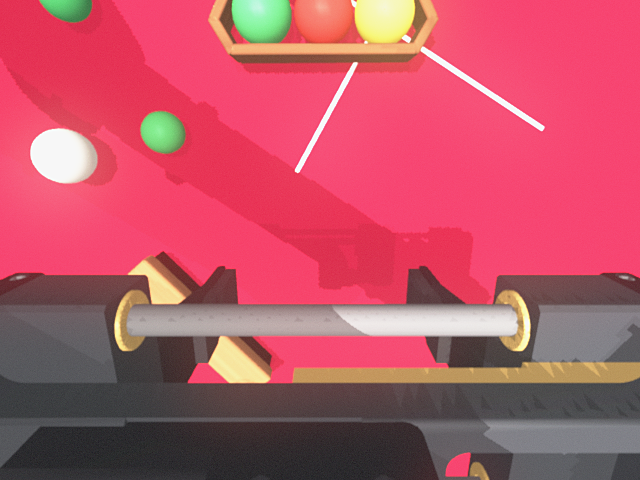

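Call:
step_arm:
  commands:
    - {"travel": [0.04, -0.016, 0], "turn": [0, 0, 8]}
    - {"travel": [0.08, -0.032, 0], "turn": [0, 0, 16]}
    - {"travel": [0.12, -0.048, 0], "turn": [0, 0, 24]}
    - {"travel": [0.16, -0.064, 0], "turn": [0, 0, 32]}
    - {"travel": [0.2, -0.08, 0], "turn": [0, 0, 40]}

```text
time: 13.55
position: [0.5443, -0.0633, 0.2501]
tool_rot: [-2.308, -2.126, 0.004]
ft_force: [-0.3, 0.5, 1.5]
grip_width: 0.996
grip_force: 0.0
```

Call:
step_arm:
  commands:
    - {"travel": [0.02, 0.008, 0], "turn": [0, 0, 8]}
    - {"travel": [0.04, 0.016, 0], "turn": [0, 0, 16]}
    - {"travel": [0.045, 0.03, 0], "turn": [0, 0, 24]}
    - {"travel": [0.045, 0.03, 0], "turn": [0, 0, 32]}
    - {"travel": [0.045, 0.03, 0], "turn": [0, 0, 40]}

```text
time: 14.05
position: [0.5794, -0.0212, 0.2503]
tool_rot: [-2.896, -1.211, 0.005]
ft_force: [-0.5, 0.2, -0.8]
grip_width: 0.998
grip_force: 0.0
```

Call:
step_arm:
  commands:
    - {"travel": [0, 0, 0], "turn": [0, 0, 8]}
    - {"travel": [0, 0, 0], "turn": [0, 0, 16]}
    - {"travel": [0, 0, 0], "turn": [0, 0, 24]}
    - {"travel": [0, 0, 0], "turn": [0, 0, 32]}
    - {"travel": [0, 0, 0], "turn": [0, 0, 39.8]}

```text
time: 14.55
position: [0.5792, -0.0216, 0.2503]
tool_rot: [-3.137, -0.152, 0.006]
ft_force: [-0.3, 0.6, 0.4]
grip_width: 0.996
grip_force: 0.0
```

```bash
python3 - <<'E'
from h import *
go(.46,-.016,.26,.098)
E
```

```text
t 14.55 pos [ 0.5792 -0.0216  0.2503] yaw 0.0966 F [-0.3  0.6  0.4]
 travel [-0.1181 -0.0171 -0.0092] turn [-0.04  0.23 -0.08]
```

Call:
step_arm:
  commands:
    - {"travel": [-0.04, -0.005, -0.003], "turn": [0, 0, 0]}
    - {"travel": [-0.08, -0.01, -0.006], "turn": [0, 0, 0]}
    - {"travel": [-0.115, -0.017, -0.009], "turn": [0, 0, 0]}
    - {"travel": [-0.115, -0.017, -0.009], "turn": [0, 0, 0]}

```text
time: 14.95
position: [0.4601, -0.0164, 0.2602]
tool_rot: [3.135, 0.158, -0.007]
ft_force: [0.5, -0.4, 0.2]
grip_width: 1.001
grip_force: 0.0
```

```bash
python3 - <<'E'
import cv2
from h import *
go(.496,-.012,.022,.098)
s=ctrl.get_state(); im=ctrl.get_image('wrist')[:,:,::-1]
np.save('w4.npy',np.r_[s["position"],s["tool_rot"]])
a=ctrl.get_image('scene')[:,:,::-1]; b=ctrl.get_image('side')[:,:,::-1]
z=lambda i,y0,x0,h,w,f:cv2.resize(i[y0:y0+h,x0:x0+w],None,fx=f,fy=f,interpolation=cv2.INTER_CUBIC)
top=np.hstack([z(a,215,250,100,133,3),z(b,175,225,100,133,3)])
bot=z(im,0,110,200,400,2)[:300*2//2*1] if False else im[0:295,20:620]
c=np.zeros((600,800,3),np.uint8); c[:300,:798]=top; c[302:597,:600]=bot
for n,i in zip("wab",(im,a,b)): cv2.imwrite(f"pics/4{n}.png",i)
cv2.imwrite("pics/c4.png",c)
E
```

```text
t 14.95 pos [ 0.4601 -0.0164  0.2602] yaw 0.101 F [ 0.5 -0.4  0.2]
 travel [ 0.0372 -0.0013  0.238 ] turn [0.15 0.26 0.17]
```

View pics/c4.png

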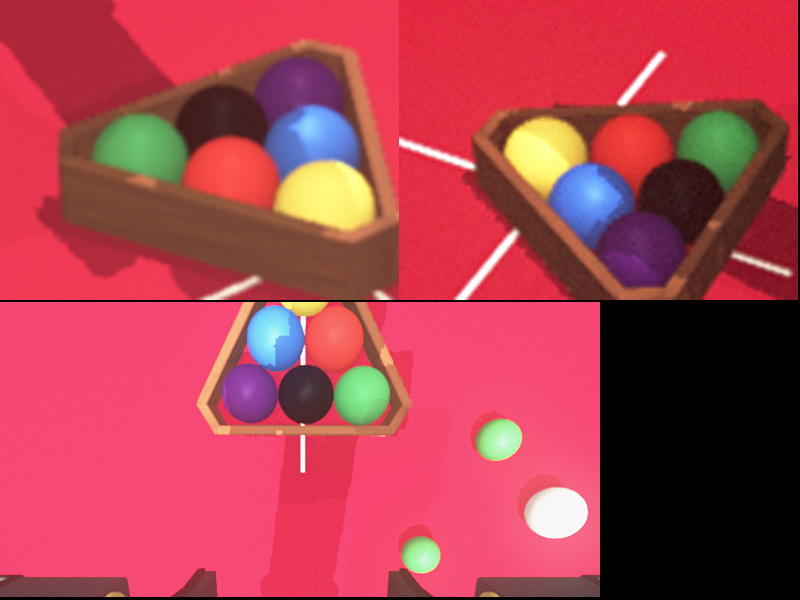

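Composite crop, in source pixels: 
- **Wrist:** back bar outer edge from (237,131) to (413,131), line at u=323 with its end at (323,169).
- **Lead ball:** centre near (274,227) in the side view and (358,285) in the scene view.

Checking these against the spot.

```bash
python3 - <<'E'
from h import *
import cv2
p=np.load('w4.npy')
a,b=wplane(p,(237,131),.044),wplane(p,(413,131),.044); l0,l1=wplane(p,(323,169),0),wplane(p,(323,135),0)
print("bar yaw",np.arctan2(*(a-b)[::-1])-np.pi/2,"line",np.arctan2(*(l1-l0)[::-1]),"end",insp(l0),"mid",insp((a+b)/2),"origin rel",insp((a+b)/2)-insp(l0)+[.0725-.18,0])
for n,sp,f,x0 in (("scene",(358,298),"4a",0),("side",(275,239),"4b",0)):
    q=np.r_[plane(n,sp,0)[:2],.0286]
    im=cv2.imread(f"pics/{f}.png"); hsv=cv2.cvtColor(im,cv2.COLOR_BGR2HSV)
    m=cv2.inRange(hsv,(22,110,90),(35,255,255)); _,lab,st,ce=cv2.connectedComponentsWithStats(m)
    e=proj(n,q)[0]; k=min((i for i in range(1,len(st)) if st[i,4]>60),key=lambda i:np.hypot(*(ce[i]-e)))
    x,y,w,h,_=st[k]
    r=CM[n]["fx"]*.0285/(q@CM[n]["R"].T+CM[n]["t"])[2]
    print(n,"expect centre",e,"r",r,"blob",st[k],"centre est",x+w/2-.5,y+r)
    d=plane(n,(x+w/2-.5,y+r-.5),.0286)[:2]; print("  ball rel spot frame",(d-q[:2])@Rs)
E
```

```text
bar yaw 0.10119643266467415 line 0.1021503848361295 end [-0.17820338 -0.00397609] mid [-0.13578049 -0.0056109 ] origin rel [-0.06507711 -0.00163481]
scene expect centre [358.26892893 284.50540225] r 16.88785226600418 blob [343 269  31  22 510] centre est 358.0 285.8878522660042
  ball rel spot frame [ 0.00173544 -0.00187634]
side expect centre [274.32460758 228.49273436] r 14.08258365638205 blob [261 215  24  23 370] centre est 272.5 229.08258365638204
  ball rel spot frame [0.00316465 0.00188064]
```

The lead ball is within about 2 mm of the spot in all views, and the bar is square to the line (0.101 vs 0.102 rad). The hand is already clear, so I'm handing in.

```bash
python3 -c "
from bench import ctrl
print(ctrl.close_job())"
```

```text
the job is handed in; nothing more can be done
None
```

The job is handed in: by my last measurements the lead ball sits within about 2 mm of the spot (3 mm at worst), the triangle points along the long line to about 0.001 rad, and the hand is clear; the verdict itself was not shown.

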